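# Seat a cup former and torque its clamp screw

## Task

Gently push the domed former along its guide rails until it is fully home against the end stop of the green fixture. Then swing the red-balled clamp lever clockwise (seen from above) until the screw is tight, and prove it: load the screw to 1 N m, no more than 1.5 N m, and keep that on it for two full seconds to see that it holds without turning any further. Then let go, leaving the former home and clamped and the other things on the bench where they are.

Things in the scene. Friction and masses are not known exactly. Their poses are not given: they have to be found in the camera images.
- bed: green cast moulding fixture fixed to the bench, bed 270 x 270 x 20 mm. Origin: underside of the bed, straight below the former's centre when home. +x is the slide direction, towards the stop. Two steel guide rails along x, inner faces at y = +-91.5 mm, tops 38 mm above the bench
- stop_face (a point): middle of the near face of the steel stop bar that ends the slide: 35 mm above the bench, at x = 70 mm in the bed's frame. The bar is 100 mm wide, 18 mm thick, its top 50 mm above the bench
- bridge (a point): top of the green clamp bridge, on the screw's axis, at (0, 78, 58) mm in the bed's frame. The bridge (x +-22 mm, y 60 to 132 mm) reaches over the plate's edge on the +y side and carries the clamp screw, whose hub (radius 14 mm) stands from 66 to 89 mm above the bench
- former: loose grey cast-resin cup former, 0.4 to 0.6 kg: plate 140 (x) x 180 (y) x 12 mm between the rails (1.5 mm play each side), on it a dome of radius 50 mm: upright skirt 12 to 32 mm above the underside, then rounded, top at 67 mm. Origin: centre of the plate's underside, axes as the bed's. Starts 20 to 45 mm short of home, slides at 2 to 8 N; home when the plate meets the stop, at x = 0 of the bed
- clamp_axis (a point): point on the upright clamp screw's axis at ball height, at (0, 78, 103) mm in the bed's frame, axes as the bed's. The screw starts 1.2 to 1.6 rad loose, tightens clockwise seen from above, turning against 0.1 to 0.2 N m, up to 0.35 N m as the pad presses, then stops firmly: the lever then points at an unknown 0.47 to 1.28 rad anticlockwise of the bed's +x
- lever_ball (a point): centre of the red ball (radius 12.5 mm) ending the clamp lever, 90 mm from the screw's axis, 103 mm above the bench; x axis outwards along the lever, an 11 mm steel arm rising from the hub. It swings level about the screw's axis and starts 1.6 to 2.9 rad anticlockwise of the bed's +x. Push the ball's side with closed fingers; 1 N m is 11 N there, square to the lever
- clamp_pad: round black rubber pressure pad (radius 9 mm) under the bridge on the screw's axis; the tightened screw presses it on the former's plate with some 20 to 60 N and keeps it pressed. Origin on the screw's axis at bridge-top height, sinking up to 3.2 mm as the screw tightens
- clamp_twist (a joint): elastic wind-up of the clamp spindle under torque, rad: 0.017 to 0.020 per N m, positive when tightening, 0 when unloaded; too small to judge from a noisy reading, so go by the force at the ball. At the stop 1 N m moves the ball only about 2 mm
- spare_former_mid (a point): centre of a loose smaller grey former, plate 100 x 120 x 10 mm with a dome of radius 40 mm, 55 mm high in all; this point is 27 mm up. Bystander, leave it alone
- pen_pot_mid (a point): centre of a blue pot of pens, 72 mm wide, 90 mm high (pens to 140 mm); this point is 45 mm up. Bystander, leave it alone
- scissors_mid (a point): blue-handled trimming scissors lying flat, 190 mm long, 80 mm wide, 12 mm thick; point at the pivot, 6 mm up, x towards the blade tip. Bystander, leave it alone
Things that resemble listed ones, but are neither listed nor needed, are in the scene too. Leave any pink or purple look-alike of the former alone.

How it is judged:
By the outcome, as a careful person would: the job done as asked, in the order asked, and still so for the second after the job is handed in, with the robot touching nothing.
It also fails if it takes over 72 s, if anything falls off the work surface, if the arm or the gripper's body presses on something with over 40 N, if the wrist force passes 120 N, or if a joint passes its speed limit or range.

## Robot

A 6-joint arm with a two-finger parallel gripper is mounted at the origin on the work surface. World frame = base frame: x ahead of the robot, y to its left, z up, the work surface at z = 0. Lengths are in m, angles in rad, forces in N, time in s.
With the tool pointing down it reaches from about 0.225 to 0.725 m from the base axis. Payload 3.1 kg.
Tool frame: the origin (TCP) lies midway between the tips of the shut fingers; the grasp point (between the pads) lies 19 mm behind it; z points along the fingers, y is the line along which they close (so a half turn about z gives the same grasp; the last joint's range is limited). The gripper opens to 85 mm and grips with 20 to 120 N. Pads are 22 mm wide; open, the fingers measure 114 mm over their backs; the gripper's body (76 mm by 85 mm) begins 54 mm behind the grasp point. The pads swing forward as they close: fully open they stand 13 mm farther back than shut.
Start: joints at [1.043, 0.048, 0.099, 1.622, 0, 1.443], TCP at [0.204, 0.484, 0.231] pointing down, gripper open.
Joint ranges: [-2.91, 2.91], [-0.99, 1.94], [-1.21, 1.42], [-2.12, 2.29], [-1.49, 1.47], [-3.14, 3.14]. Speed limits (rad/s): [2.79, 2.79, 3.14, 3.14, 3.14, 3.14].

## Interface

Orientations are given as a 3x3 rotation matrix whose columns are the frame's x, y, z axes.
In Python, from workcell import readout, capture, close_job gives the robot as it stands.
- The arm moves only by the tool arm_command, never from a script. Its argument "moves" is a list of rows, each an object of numbers: "claw": the opening, from 0 (shut) to 1 (fully open); "dx", "dy", "dz": the shift along the tool's x, y, z in m; "ax", "ay", "az": the turn, a rotation vector about the tool's x, y, z in degrees. In form: [{"claw": .., "dx": .., "dy": .., "dz": .., "ax": .., "ay": .., "az": ..}, ...]. A call has 1 to 20 rows; each row shifts and turns the commanded pose from where the row before left it, along the tool's axes as they then stand; what a row does not reach is not made up. A row lasts 1/12 s, in which the tool goes at most 41.7 mm and 7.16 degrees, less where a joint would pass 70% of its speed; a pose out of reach is approached as far as the arm can. A call is refused whole if a number of a shift passes 0.0417 or a number of a turn 7.16, either way. A call with a gripper value outside its range is refused whole. The fingers move at their own pace and stop on an object; the grip force is fixed at half the most. Time passes only in rows, so rows that do not move let the fingers close. It gives the time, the measured TCP pose, the force, the opening and the grip force at its end, in the units of the state.
- readout.state(): the state, without advancing time (a new reading comes with each control period).
- capture(name): name is "scene" or "side" or "wrist"; returns a dict with "img" (384x512x3 uint8, blue, green, red), "fx", "fy", "cx", "cy" (pixels), "R" (3x3) and "t" (3): a world point X has camera coordinates R X + t. Camera axes: x right, y down, z forward; pixel columns grow to the right and rows downward; lengths in m; the calibration is good to about 2 mm. A picture is of the moment at which its call begins. There is no depth.
- close_job(): hands the job in; it is judged then, once.
The state is a dict: "clock": time; "qpos": joint angles; "joint_velocities": joint speeds; "effort": joint torques, N m; "tool_pos": TCP position; "eef_rot": TCP orientation; "wrist_force": force on the tool from outside, world axes, zero at the start; "wrist_torque": the same for the moment, N m; "gripper_width": finger opening in m; "grip_force": force on a finger pad.
Only numpy, scipy, OpenCV 4.12 (cv2) and the standard library are available. Lean on these libraries where they do the work, as an engineer would, in place of code of your own. Each camera call takes 0.05 s, during which the arm holds its last target. There are 200 camera calls.

## Working session

There is one attempt and no reset: what is moved stays moved. The work goes in short steps, Python scripts to look and compute and a tool call to move; the robot and the scene stay as the last step left them, time stands still between calls to the robot, and variables do not carry over. Pictures are saved under pics/ and viewed, at most 10 in all, crops included, and the job is handed in when it is done.

Besides the shell and the picture viewer there is one more tool, called after "Call:" as name([rows], argument=value, ...), one row to a line, values as JSON. arm_command: Moves the arm, as the interface text tells. Its arguments: {"type":"object","properties":{"moves":{"type":"array","items":{"type":"object","properties":{"claw":{"type":"number"},"dx":{"type":"number"},"dy":{"type":"number"},"dz":{"type":"number"},"ax":{"type":"number"},"ay":{"type":"number"},"az":{"type":"number"}}}}},"required":["moves"]}

```bash
mkdir -p pics; python3 - <<'E'
from workcell import readout, capture
import cv2, numpy as np, pickle
d={}
for n in("scene","side","wrist"):
    c=capture(n); d[n]=c; cv2.imwrite(f"pics/{n}0.png",c["img"])
pickle.dump(d,open("c0.pkl","wb"))
s=readout.state(); print(s["clock"],s["tool_pos"],s["eef_rot"],s["wrist_force"])
for n in d: print(n, d[n]["fx"], -d[n]["R"].T@d[n]["t"])
cv2.imwrite("pics/a.png",cv2.resize(d["scene"]["img"],(800,600)))
cv2.imwrite("pics/b.png",cv2.resize(d["side"]["img"],(800,600)))
E
```

```text
0.15 [0.20409799 0.48317758 0.23038687] [[-9.21156250e-01  3.89191863e-01 -9.25754911e-04]
 [ 3.89192892e-01  9.21154916e-01 -1.58536297e-03]
 [ 2.35753321e-04 -1.82066424e-03 -9.99998315e-01]] [0.73553968 0.38214981 0.11705927]
scene 362.71988109888343 [1.31168072 0.11000979 0.7192531 ]
side 383.11723566257933 [ 0.23087493 -0.82677816  0.73522027]
wrist 302.3034025524162 [0.13302434 0.51502204 0.3723064 ]
```

View pics/a.png

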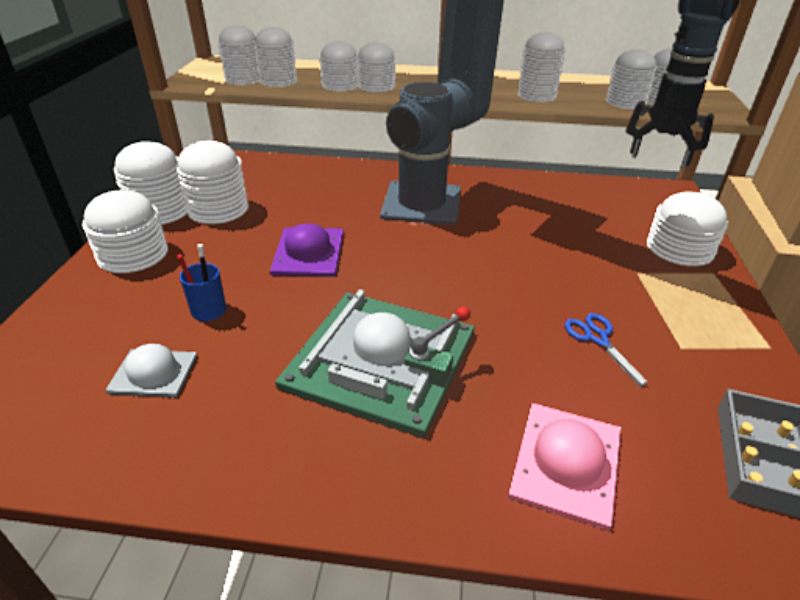

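View pics/b.png

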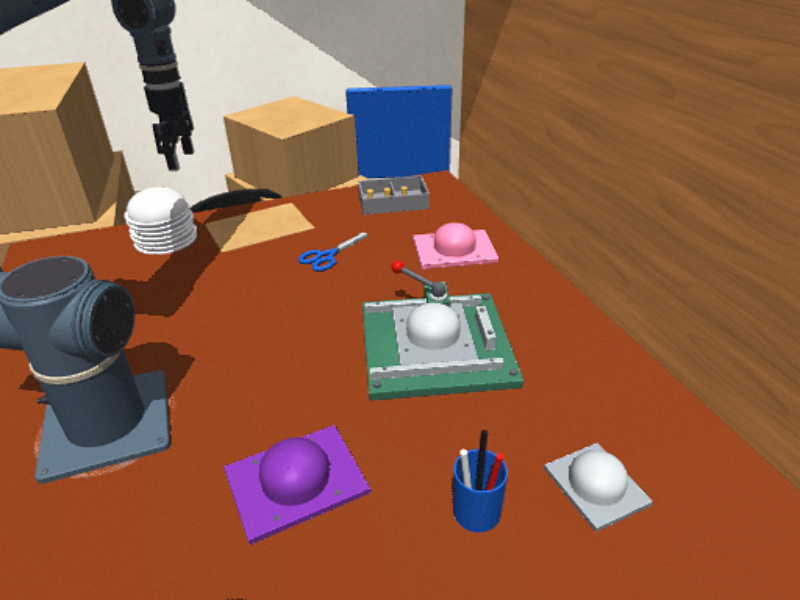

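Candidates in the scene picture (800x600): grey former in the green fixture (382,340), small spare grey former (150,370), purple (307,245), pink (570,455), and white stacks (145,180), (690,225). By the description I want the one in the green fixture, with the lever ball at (463,313). The side view shows the same at (433,325), with the ball at (397,267).

```bash
python3 - <<'E'
import cv2, numpy as np, pickle
d=pickle.load(open("c0.pkl","rb"))
a=d["scene"]["img"][180:282,172:322]; b=d["side"]["img"][160:262,225:345]
a=cv2.resize(a,None,fx=5,fy=5,interpolation=cv2.INTER_CUBIC)
b=cv2.resize(b,None,fx=5,fy=5,interpolation=cv2.INTER_CUBIC)
cv2.imwrite("pics/c.png",a);cv2.imwrite("pics/d.png",b)
for n in("scene","side"):
    im=d[n]["img"].astype(int); B,G,R=im[...,0],im[...,1],im[...,2]
    m=((R>150)&(G<50)&(B<50)).astype(np.uint8)
    k,l,s,c=cv2.connectedComponentsWithStats(m)
    print(n,[(s[i].tolist(),c[i].round(2).tolist()) for i in range(1,k) if s[i,4]>8])
E
```

```text
scene []
side [([251, 167, 7, 6, 35], [253.91, 169.46]), ([312, 290, 10, 24, 41], [317.02, 300.05])]
```

View pics/c.png

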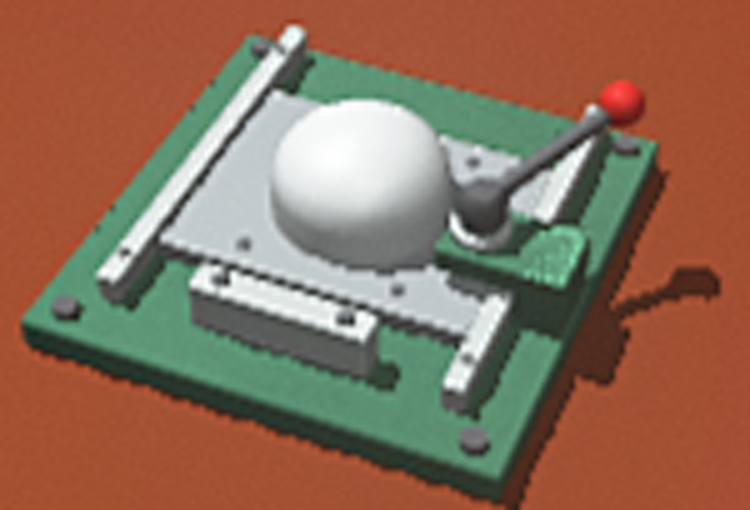

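View pics/d.png

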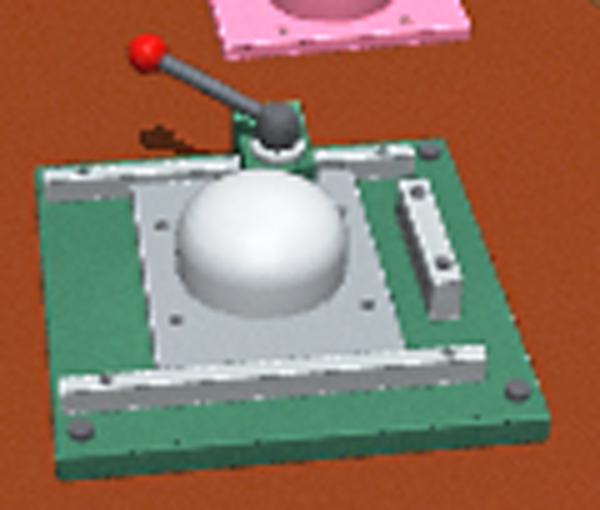

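The crops show the former short of the stop in the green fixture: a gap lies between the plate and the stop bar in the side crop. The ball is at scene crop (623,103) and side crop (147,52). The bed, stop and plate corners are clear, so I'll fit them.

```bash
cat >fit.py <<'E'
import numpy as np, pickle
from scipy.optimize import least_squares
d=pickle.load(open("c0.pkl","rb"))
off={"scene":(172,180),"side":(225,160)}
def proj(c,X):
    p=c["R"]@X+c["t"]; return np.array([c["fx"]*p[0]/p[2]+c["cx"],c["fy"]*p[1]/p[2]+c["cy"]])
# kind: bed (centre offset b), fix (bed frame), form, ball
O=[]
def add(n,kind,x,y,z,u,v): O.append((n,kind,np.array([x,y,z])/1000,(np.array([u,v])+.5)/5-.5+off[n]))
for n,L in {"scene":[(1,-1,25,332),(1,1,502,480),(-1,1,655,145),(-1,-1,258,38)],"side":[(-1,1,38,168),(1,1,442,140),(1,-1,548,422),(-1,-1,58,462)]}.items():
    for a,b,u,v in L: add(n,"bed",135*a,135*b,20,u,v)
for n,L in {"scene":[(70,-50,205,264),(70,50,380,318),(88,-50,190,288),(88,50,370,342)],"side":[(70,50,400,184),(70,-50,432,290),(88,50,425,181),(88,-50,460,282)]}.items():
    for a,b,u,v in L: add(n,"fix",a,b,50,u,v)
for n,L in {"scene":[(1,-1,162,242),(-1,-1,275,93)],"side":[(-1,1,137,187),(-1,-1,158,365),(1,-1,403,348),(1,1,352,172)]}.items():
    for a,b,u,v in L: add(n,"form",70*a,90*b,32,u,v)
add("scene","ball",0,0,0,623,103); add("side","ball",0,0,0,147,52)
def world(p,kind,P):
    x,y,th,b,s,la=p
    if kind=="bed": P=P+[b,0,0]
    if kind=="form": P=P-[s,0,0]
    if kind=="ball": P=np.array([.09*np.cos(la),.078+.09*np.sin(la),.103])
    c,q=np.cos(th),np.sin(th)
    return np.array([x+c*P[0]-q*P[1],y+q*P[0]+c*P[1],P[2]])
def f(p): return np.concatenate([proj(d[n],world(p,k,P))-uv for n,k,P,uv in O])
r=least_squares(f,[.5,.1,0,0,.03,2.2],loss="soft_l1")
if __name__=="__main__":
    p=r.x; print(p.round(4)); R=f(p).reshape(-1,2).round(1)
    for o,e in zip(O,R): print(o[0],o[1],o[2],e)
    for P in [(0,0,0),(0,.078,.103)]: print(P,world(p,"fix",np.array(P)).round(4))
    print("ball",world(p,"ball",None).round(4))
E
python3 fit.py
```

```text
[ 0.6009 -0.018  -0.2604 -0.0143  0.0202  2.5685]
scene bed [ 0.135 -0.135  0.02 ] [-0.9 -2.2]
scene bed [0.135 0.135 0.02 ] [0.1 0.3]
scene bed [-0.135  0.135  0.02 ] [ 1.6 -0.3]
scene bed [-0.135 -0.135  0.02 ] [-1.1 -1. ]
side bed [-0.135  0.135  0.02 ] [-0.7 -0.7]
side bed [0.135 0.135 0.02 ] [ 1.  -0.7]
side bed [ 0.135 -0.135  0.02 ] [ 1.2 -0.8]
side bed [-0.135 -0.135  0.02 ] [-0.6 -0.9]
scene fix [ 0.07 -0.05  0.05] [ 0.2 -0.4]
scene fix [0.07 0.05 0.05] [ 0.5 -0.2]
scene fix [ 0.088 -0.05   0.05 ] [-0.  -0.6]
scene fix [0.088 0.05  0.05 ] [-0.4 -0.2]
side fix [0.07 0.05 0.05] [-0.4 -0.8]
side fix [ 0.07 -0.05  0.05] [ 0.1 -1.4]
side fix [0.088 0.05  0.05 ] [ 0.5 -0.6]
side fix [ 0.088 -0.05   0.05 ] [ 0.8 -0.2]
scene form [ 0.07  -0.09   0.032] [-0.4 -0.2]
scene form [-0.07  -0.09   0.032] [-0.1 -0.5]
side form [-0.07   0.09   0.032] [-1.2 -0.6]
side form [-0.07  -0.09   0.032] [-0.1  2.2]
side form [ 0.07  -0.09   0.032] [1.3 1.7]
side form [0.07  0.09  0.032] [ 0.1 -0.7]
scene ball [0. 0. 0.] [0.1 0.4]
side ball [0. 0. 0.] [-0.1  0.6]
(0, 0, 0) [ 0.6009 -0.018   0.    ]
(0, 0.078, 0.103) [0.6209 0.0574 0.103 ]
ball [0.5604 0.124  0.103 ]
```

Call:
arm_command([
  {"claw":0,"dx":-0.0285,"dy":-0.0201},
  {"claw":0,"dx":-0.0285,"dy":-0.0201},
  {"claw":0,"dx":-0.0285,"dy":-0.0201},
  {"claw":0,"dx":-0.0285,"dy":-0.0201},
  {"claw":0,"dx":-0.0285,"dy":-0.0201},
  {"claw":0,"dx":-0.0285,"dy":-0.0201},
  {"claw":0,"dx":-0.0285,"dy":-0.0201},
  {"claw":0,"dx":-0.0285,"dy":-0.0201},
  {"claw":0,"dx":-0.0285,"dy":-0.0201},
  {"claw":0,"dx":-0.0285,"dy":-0.0201},
  {"claw":0,"dx":-0.0285,"dy":-0.0201},
  {"claw":0,"dx":-0.0285,"dy":-0.0201},
  {"claw":0,"dx":-0.0285,"dy":-0.0201},
  {"claw":0,"dx":-0.0285,"dy":-0.0201},
  {"claw":0,"dx":-0.0285,"dy":-0.0201},
  {"claw":0,"dx":-0.0285,"dy":-0.0201},
  {"claw":0,"az":-4},
  {"claw":0,"az":-4},
  {"claw":0},
  {"claw":0},
])

```text
invalid input at $.moves[0]: expected keys claw, dx, dy, dz, ax, ay, az
```

```bash
cat > st.py <<'E'
from fit import *
from workcell import readout
np.set_printoptions(suppress=True,precision=4)
th=r.x[2]; A=np.array([[np.cos(th),-np.sin(th),0],[np.sin(th),np.cos(th),0],[0,0,1]]); o=np.array([r.x[0],r.x[1],0])
def show(base=np.zeros(3)):
    s=readout.state(); R=s["eef_rot"]; t=A.T@(s["tool_pos"]-o)
    F=s["wrist_force"]-base
    print("t",s["clock"],"bedTCP",t,"push-angle(bed)deg",np.degrees(np.arctan2(-R[1,0],-R[0,0])-th),"tz",R[:,2],"Fbed",A.T@F,"q",s["qpos"],s["gripper_width"])
    return s,R,t,A.T@F
def to(tb,R,t): print("tool delta",R.T@(A@(np.array(tb)-t)))
E
python3 - <<'E'
from st import *
s,R,t,F=show(); to([-.106,0,.2],R,t)
E
```

```text
t 0.15 bedTCP [-0.5124  0.3821  0.2304] push-angle(bed)deg -7.986980835807607 tz [-0.0009 -0.0016 -1.    ] Fbed [0.6124 0.5586 0.1171] q [1.0432 0.0486 0.0979 1.622  0.     1.443 ] 0.08533797842252501
tool delta [-0.4556 -0.3219  0.0309]
```

All keys are required.

Call:
arm_command([
  {"claw":0,"dx":-0.0285,"dy":-0.0201,"dz":0,"ax":0,"ay":0,"az":0},
  {"claw":0,"dx":-0.0285,"dy":-0.0201,"dz":0,"ax":0,"ay":0,"az":0},
  {"claw":0,"dx":-0.0285,"dy":-0.0201,"dz":0,"ax":0,"ay":0,"az":0},
  {"claw":0,"dx":-0.0285,"dy":-0.0201,"dz":0,"ax":0,"ay":0,"az":0},
  {"claw":0,"dx":-0.0285,"dy":-0.0201,"dz":0,"ax":0,"ay":0,"az":0},
  {"claw":0,"dx":-0.0285,"dy":-0.0201,"dz":0,"ax":0,"ay":0,"az":0},
  {"claw":0,"dx":-0.0285,"dy":-0.0201,"dz":0,"ax":0,"ay":0,"az":0},
  {"claw":0,"dx":-0.0285,"dy":-0.0201,"dz":0,"ax":0,"ay":0,"az":0},
  {"claw":0,"dx":-0.0285,"dy":-0.0201,"dz":0,"ax":0,"ay":0,"az":0},
  {"claw":0,"dx":-0.0285,"dy":-0.0201,"dz":0,"ax":0,"ay":0,"az":0},
  {"claw":0,"dx":-0.0285,"dy":-0.0201,"dz":0,"ax":0,"ay":0,"az":0},
  {"claw":0,"dx":-0.0285,"dy":-0.0201,"dz":0,"ax":0,"ay":0,"az":0},
  {"claw":0,"dx":-0.0285,"dy":-0.0201,"dz":0,"ax":0,"ay":0,"az":0},
  {"claw":0,"dx":-0.0285,"dy":-0.0201,"dz":0,"ax":0,"ay":0,"az":0},
  {"claw":0,"dx":-0.0285,"dy":-0.0201,"dz":0,"ax":0,"ay":0,"az":0},
  {"claw":0,"dx":-0.0285,"dy":-0.0201,"dz":0,"ax":0,"ay":0,"az":0},
  {"claw":0,"dx":0,"dy":0,"dz":0,"ax":0,"ay":0,"az":-4},
  {"claw":0,"dx":0,"dy":0,"dz":0,"ax":0,"ay":0,"az":-4},
  {"claw":0,"dx":0,"dy":0,"dz":0,"ax":0,"ay":0,"az":0},
  {"claw":0,"dx":0,"dy":0,"dz":0,"ax":0,"ay":0,"az":0},
])

```text
clock: 1.82
tool_pos: [0.499, 0.0097, 0.2309]
eef_rot: [[-0.966, 0.259, -0.001], [0.259, 0.966, 0.0], [0.001, -0.0, -1.0]]
wrist_force: [0.5, 0.2, 0.2]
gripper_width: 0.0003
grip_force: 0.0
```

```bash
python3 - <<'E'
from st import *
s,R,t,F=show(); to([-.106,0,.04],R,t)
E
```

```text
t 1.8167 bedTCP [-0.1055  0.0006  0.2309] push-angle(bed)deg -0.10563465149720391 tz [-0.0009  0.0001 -1.    ] Fbed [0.4192 0.2723 0.2044] q [-0.1149 -0.0185  0.0312  1.6213  0.      0.1473] 0.0003163471993059908
tool delta [ 0.0003 -0.0006  0.1909]
```

Call:
arm_command([
  {"claw":0,"dx":0,"dy":0,"dz":0.03,"ax":0,"ay":0,"az":0},
  {"claw":0,"dx":0,"dy":0,"dz":0.03,"ax":0,"ay":0,"az":0},
  {"claw":0,"dx":0,"dy":0,"dz":0.03,"ax":0,"ay":0,"az":0},
  {"claw":0,"dx":0,"dy":0,"dz":0.03,"ax":0,"ay":0,"az":0},
  {"claw":0,"dx":0,"dy":0,"dz":0.03,"ax":0,"ay":0,"az":0},
  {"claw":0,"dx":0,"dy":0,"dz":0.02,"ax":0,"ay":0,"az":0},
  {"claw":0,"dx":0,"dy":0,"dz":0.01,"ax":0,"ay":0,"az":0},
  {"claw":0,"dx":0,"dy":0,"dz":0.01,"ax":0,"ay":0,"az":0},
  {"claw":0,"dx":0,"dy":0,"dz":0,"ax":0,"ay":0,"az":0},
  {"claw":0,"dx":0,"dy":0,"dz":0,"ax":0,"ay":0,"az":0},
  {"claw":0,"dx":-0.003,"dy":0,"dz":0,"ax":0,"ay":0,"az":0},
  {"claw":0,"dx":-0.003,"dy":0,"dz":0,"ax":0,"ay":0,"az":0},
  {"claw":0,"dx":-0.003,"dy":0,"dz":0,"ax":0,"ay":0,"az":0},
  {"claw":0,"dx":-0.003,"dy":0,"dz":0,"ax":0,"ay":0,"az":0},
  {"claw":0,"dx":-0.003,"dy":0,"dz":0,"ax":0,"ay":0,"az":0},
  {"claw":0,"dx":-0.003,"dy":0,"dz":0,"ax":0,"ay":0,"az":0},
  {"claw":0,"dx":0,"dy":0,"dz":0,"ax":0,"ay":0,"az":0},
])

```text
clock: 3.23
tool_pos: [0.5174, 0.0049, 0.0415]
eef_rot: [[-0.966, 0.258, 0.001], [0.258, 0.966, -0.0], [-0.001, 0.0, -1.0]]
wrist_force: [0.3, -0.4, -0.9]
gripper_width: 0.0
grip_force: 0.0
```

```bash
python3 - <<'E'
from st import *
from workcell import capture
import cv2
s,R,t,F=show()
c=capture("side"); cv2.imwrite("pics/e.png",cv2.resize(c["img"][130:262,215:355],None,fx=4,fy=4,interpolation=cv2.INTER_CUBIC))
E
```

```text
t 3.2333 bedTCP [-0.0865  0.0007  0.0415] push-angle(bed)deg -0.00623634925673016 tz [ 0.0008 -0.0001 -1.    ] Fbed [ 0.4163 -0.3001 -0.853 ] q [-0.1201  0.0733 -0.2546  1.2421 -0.0001  0.1404] 4.4764925220544534e-05
```

View pics/e.png

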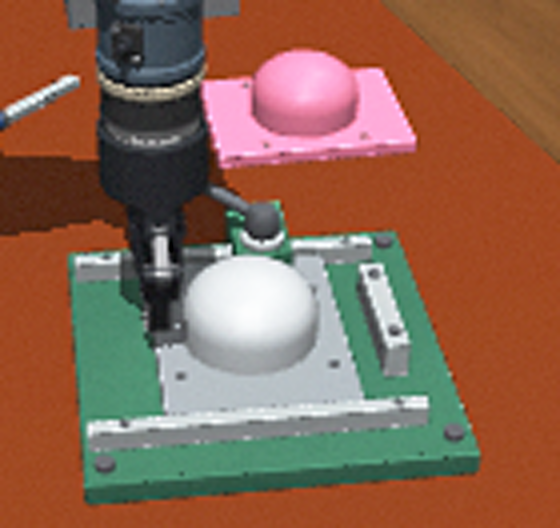

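The view shows the shut fingers at (170,335), just behind the dome's skirt (edge at 187) and above the plate. The former hasn't moved. Pushing slowly.

Call:
arm_command([
  {"claw":0,"dx":-0.002,"dy":0,"dz":0,"ax":0,"ay":0,"az":0},
  {"claw":0,"dx":-0.002,"dy":0,"dz":0,"ax":0,"ay":0,"az":0},
  {"claw":0,"dx":-0.002,"dy":0,"dz":0,"ax":0,"ay":0,"az":0},
  {"claw":0,"dx":-0.002,"dy":0,"dz":0,"ax":0,"ay":0,"az":0},
  {"claw":0,"dx":-0.002,"dy":0,"dz":0,"ax":0,"ay":0,"az":0},
  {"claw":0,"dx":-0.002,"dy":0,"dz":0,"ax":0,"ay":0,"az":0},
  {"claw":0,"dx":-0.002,"dy":0,"dz":0,"ax":0,"ay":0,"az":0},
])

```text
clock: 3.87
tool_pos: [0.5297, 0.0017, 0.0411]
eef_rot: [[-0.966, 0.257, -0.001], [0.257, 0.966, 0.0], [0.001, -0.0, -1.0]]
wrist_force: [-2.7, 1.0, 0.8]
gripper_width: 0.0003
grip_force: 1.5
```

```bash
python3 - <<'E'
from st import *
s,R,t,F=show()
E
```

```text
t 3.8667 bedTCP [-0.0738  0.0007  0.0411] push-angle(bed)deg 0.01593964567870968 tz [-0.0012  0.0003 -1.    ] Fbed [-2.8879  0.2205  0.7882] q [-0.1234  0.1069 -0.2193  1.2458  0.0001  0.1367] 0.00025192161205682097
```

Call:
arm_command([
  {"claw":0,"dx":-0.002,"dy":0,"dz":0,"ax":0,"ay":0,"az":0},
  {"claw":0,"dx":-0.002,"dy":0,"dz":0,"ax":0,"ay":0,"az":0},
  {"claw":0,"dx":-0.002,"dy":0,"dz":0,"ax":0,"ay":0,"az":0},
  {"claw":0,"dx":-0.002,"dy":0,"dz":0,"ax":0,"ay":0,"az":0},
  {"claw":0,"dx":-0.001,"dy":0,"dz":0,"ax":0,"ay":0,"az":0},
  {"claw":0,"dx":-0.001,"dy":0,"dz":0,"ax":0,"ay":0,"az":0},
])

```text
clock: 4.37
tool_pos: [0.5399, -0.001, 0.0412]
eef_rot: [[-0.966, 0.257, -0.0], [0.257, 0.966, -0.0], [0.0, -0.0, -1.0]]
wrist_force: [-2.0, 0.6, 0.7]
gripper_width: -0.0001
grip_force: 1.3
```

Call:
arm_command([
  {"claw":0,"dx":-0.001,"dy":0,"dz":0,"ax":0,"ay":0,"az":0},
  {"claw":0,"dx":-0.001,"dy":0,"dz":0,"ax":0,"ay":0,"az":0},
])

```text
clock: 4.53
tool_pos: [0.5418, -0.0015, 0.0412]
eef_rot: [[-0.966, 0.257, -0.0], [0.257, 0.966, -0.0], [0.0, -0.0, -1.0]]
wrist_force: [-2.0, 0.1, 0.6]
gripper_width: -0.0004
grip_force: 1.1
```

Call:
arm_command([
  {"claw":0,"dx":-0.001,"dy":0,"dz":0,"ax":0,"ay":0,"az":0},
  {"claw":0,"dx":-0.001,"dy":0,"dz":0,"ax":0,"ay":0,"az":0},
])

```text
clock: 4.7
tool_pos: [0.5428, -0.0017, 0.0411]
eef_rot: [[-0.966, 0.257, -0.002], [0.257, 0.966, 0.001], [0.002, -0.0, -1.0]]
wrist_force: [-6.3, 0.7, 3.1]
gripper_width: 0.0001
grip_force: 3.0
```

Call:
arm_command([
  {"claw":0,"dx":-0.001,"dy":0,"dz":0,"ax":0,"ay":0,"az":0},
  {"claw":0,"dx":0,"dy":0,"dz":0,"ax":0,"ay":0,"az":0},
])

```text
clock: 4.87
tool_pos: [0.5428, -0.0018, 0.0411]
eef_rot: [[-0.966, 0.257, -0.004], [0.257, 0.966, 0.001], [0.004, -0.0, -1.0]]
wrist_force: [-6.0, 1.3, 3.0]
gripper_width: 0.0
grip_force: 3.3
```

Call:
arm_command([
  {"claw":0,"dx":-0.001,"dy":0,"dz":0,"ax":0,"ay":0,"az":0},
  {"claw":0,"dx":0,"dy":0,"dz":0,"ax":0,"ay":0,"az":0},
])

```text
clock: 5.03
tool_pos: [0.5429, -0.0018, 0.0411]
eef_rot: [[-0.966, 0.257, -0.006], [0.257, 0.966, 0.001], [0.006, -0.0, -1.0]]
wrist_force: [-8.4, 2.1, 4.5]
gripper_width: -0.0002
grip_force: 4.4
```

Home: the slide ran at ~2–3 N and stopped dead at bed x −60.3 mm (predicted −61 mm) as force rose to 8 N. Backing off, rising, and turning for the lever.

Call:
arm_command([
  {"claw":0,"dx":0.005,"dy":0,"dz":0,"ax":0,"ay":0,"az":0},
  {"claw":0,"dx":0.01,"dy":0,"dz":0,"ax":0,"ay":0,"az":0},
  {"claw":0,"dx":0.015,"dy":0,"dz":0,"ax":0,"ay":0,"az":0},
  {"claw":0,"dx":0,"dy":0,"dz":-0.03,"ax":0,"ay":0,"az":0},
  {"claw":0,"dx":0,"dy":0,"dz":-0.03,"ax":0,"ay":0,"az":0},
  {"claw":0,"dx":0,"dy":0,"dz":-0.03,"ax":0,"ay":0,"az":0},
  {"claw":0,"dx":0,"dy":0,"dz":-0.03,"ax":0,"ay":0,"az":0},
  {"claw":0,"dx":0,"dy":0,"dz":0,"ax":0,"ay":0,"az":-7.15},
  {"claw":0,"dx":0,"dy":0,"dz":0,"ax":0,"ay":0,"az":-7.15},
  {"claw":0,"dx":0,"dy":0,"dz":0,"ax":0,"ay":0,"az":-7.15},
  {"claw":0,"dx":0,"dy":0,"dz":0,"ax":0,"ay":0,"az":-7.15},
  {"claw":0,"dx":0,"dy":0,"dz":0,"ax":0,"ay":0,"az":-7.15},
  {"claw":0,"dx":0,"dy":0,"dz":0,"ax":0,"ay":0,"az":-7.15},
  {"claw":0,"dx":0,"dy":0,"dz":0,"ax":0,"ay":0,"az":-7.15},
  {"claw":0,"dx":0,"dy":0,"dz":0,"ax":0,"ay":0,"az":-7.15},
  {"claw":0,"dx":0,"dy":0,"dz":0,"ax":0,"ay":0,"az":0},
  {"claw":0,"dx":0,"dy":0,"dz":0,"ax":0,"ay":0,"az":0},
])

```text
clock: 6.45
tool_pos: [0.5176, 0.005, 0.1619]
eef_rot: [[-0.742, -0.67, 0.003], [-0.67, 0.742, -0.001], [-0.002, -0.002, -1.0]]
wrist_force: [-0.4, -1.1, 0.0]
gripper_width: 0.0002
grip_force: 0.0
```

```bash
python3 - <<'E'
from st import *
from workcell import capture
import cv2
s,R,t,F=show(); to([-.0949,.0971,.092],R,t)
d={n:capture(n) for n in("scene","side")}; pickle.dump(d,open("c1.pkl","wb"))
for n in d:
    im=d[n]["img"].astype(int); B,G,Rr=im[...,0],im[...,1],im[...,2]
    m=((Rr>120)&(G<70)&(B<70)&(Rr>2.5*G)).astype(np.uint8)
    k,l,st_,c=cv2.connectedComponentsWithStats(m)
    print(n,[(st_[i].tolist(),c[i].round(1).tolist()) for i in range(1,k) if st_[i,4]>20])
    print(n,"pred ball",proj(d[n],world(r.x,"ball",None)))
a=cv2.resize(d["scene"]["img"][150:282,172:322],None,fx=4,fy=4,interpolation=cv2.INTER_CUBIC)
cv2.imwrite("pics/f.png",a)
E
```

```text
t 6.45 bedTCP [-0.0863  0.0008  0.1619] push-angle(bed)deg 57.022679020794506 tz [ 0.0027 -0.0005 -1.    ] Fbed [-0.074  -1.1075  0.0414] q [-0.1198  0.0211 -0.0662  1.4807 -0.0002 -0.8547] 0.00018203632178684365
tool delta [-0.076   0.0598  0.0699]
scene [([294, 197, 8, 7, 40], [297.6, 200.2])]
scene pred ball [296.2566 200.6101]
side [([312, 290, 10, 24, 91], [316.5, 301.2])]
side pred ball [253.9357 170.5969]
```

View pics/f.png

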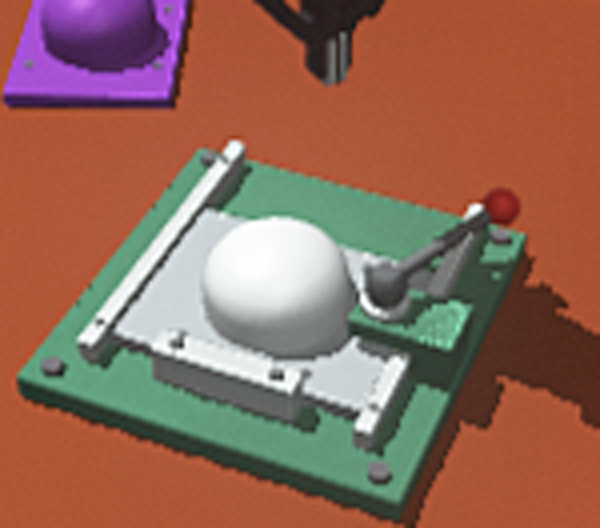

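The plate's +x edge now meets the stop bar (scene crop (235,355)). The ball is still at (502,207), and the lever is untouched. Moving to just behind the ball.

Call:
arm_command([
  {"claw":0,"dx":-0.019,"dy":0.015,"dz":0,"ax":0,"ay":0,"az":0},
  {"claw":0,"dx":-0.019,"dy":0.015,"dz":0,"ax":0,"ay":0,"az":0},
  {"claw":0,"dx":-0.019,"dy":0.015,"dz":0,"ax":0,"ay":0,"az":0},
  {"claw":0,"dx":-0.019,"dy":0.015,"dz":0,"ax":0,"ay":0,"az":0},
  {"claw":0,"dx":0,"dy":0,"dz":0,"ax":0,"ay":0,"az":0},
  {"claw":0,"dx":0,"dy":0,"dz":0.02,"ax":0,"ay":0,"az":0},
  {"claw":0,"dx":0,"dy":0,"dz":0.02,"ax":0,"ay":0,"az":0},
  {"claw":0,"dx":0,"dy":0,"dz":0.02,"ax":0,"ay":0,"az":0},
  {"claw":0,"dx":0,"dy":0,"dz":0.01,"ax":0,"ay":0,"az":0},
  {"claw":0,"dx":0,"dy":0,"dz":0,"ax":0,"ay":0,"az":0},
  {"claw":0,"dx":0,"dy":0,"dz":0,"ax":0,"ay":0,"az":0},
])

```text
clock: 7.47
tool_pos: [0.5321, 0.1004, 0.091]
eef_rot: [[-0.74, -0.672, -0.001], [-0.672, 0.74, -0.0], [0.001, 0.001, -1.0]]
wrist_force: [0.1, 0.6, 0.6]
gripper_width: -0.0
grip_force: 0.0
```

```bash
python3 - <<'E'
from st import *
from workcell import capture
import cv2
s,R,t,F=show()
d=[capture(n)["img"] for n in("scene","side")]
a=np.hstack([cv2.resize(d[0][150:270,200:330],None,fx=3,fy=3),cv2.resize(d[1][130:250,215:345],None,fx=3,fy=3)])
cv2.imwrite("pics/g.png",a)
E
```

```text
t 7.4667 bedTCP [-0.0969  0.0967  0.091 ] push-angle(bed)deg 57.15362091880458 tz [-0.0011 -0.0002 -1.    ] Fbed [-0.017   0.5891  0.6459] q [ 0.0627  0.1071 -0.1174  1.3474 -0.0002 -0.6745] -3.286874431595393e-05
```

View pics/g.png

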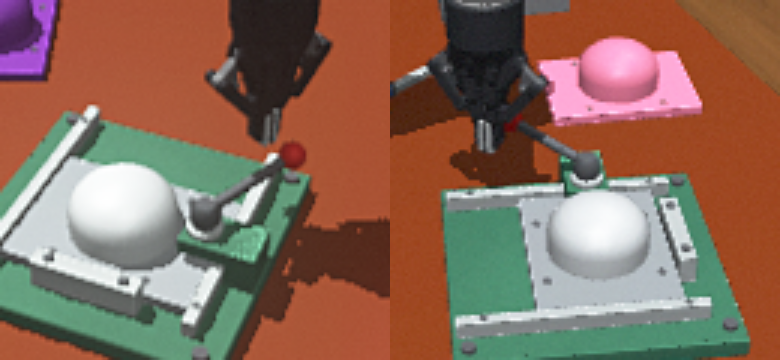

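The shut fingers stand just behind the ball (scene crop (270,130), ball at (292,155)), at the right height. Now I close the gap and swing the first 30°.

Call:
arm_command([
  {"claw":0,"dx":-0.005,"dy":-0.001,"dz":0,"ax":0,"ay":0,"az":0},
  {"claw":0,"dx":-0.004,"dy":0,"dz":0,"ax":0,"ay":0,"az":0},
  {"claw":0,"dx":-0.003,"dy":0,"dz":0,"ax":0,"ay":0,"az":0},
  {"claw":0,"dx":-0.004,"dy":0.001,"dz":0,"ax":0,"ay":0,"az":2.5},
  {"claw":0,"dx":-0.0079,"dy":0.0017,"dz":0,"ax":0,"ay":0,"az":5},
  {"claw":0,"dx":-0.0079,"dy":0.0017,"dz":0,"ax":0,"ay":0,"az":5},
  {"claw":0,"dx":-0.0079,"dy":0.0017,"dz":0,"ax":0,"ay":0,"az":5},
  {"claw":0,"dx":-0.0079,"dy":0.0017,"dz":0,"ax":0,"ay":0,"az":5},
  {"claw":0,"dx":-0.0079,"dy":0.0017,"dz":0,"ax":0,"ay":0,"az":5},
])

```text
clock: 8.32
tool_pos: [0.5738, 0.1385, 0.0915]
eef_rot: [[-0.968, -0.251, -0.002], [-0.251, 0.968, -0.001], [0.002, -0.001, -1.0]]
wrist_force: [-2.3, -1.2, 0.6]
gripper_width: 0.0
grip_force: 1.2
```

```bash
cat >> st.py <<'E'
def lever():
    s,R,t,F=show(); th_=np.arctan2(-R[1,0],-R[0,0])-th
    r_=t-np.array([0,.078,.103]); push=np.array([np.cos(th_),np.sin(th_)]); u=np.array([-push[1],push[0]])
    xin,yin=-r_[:2]@push,r_[:2]@u
    # lever angle assuming flat face 11 mm ahead of the TCP touches ball of 12.5 mm: .09 sin(e)+(xin-.0235)=0
    e=np.arcsin(np.clip((.0235-xin)/.09,-1,1)); a=th_+np.pi/2-e
    T=(.078*0)+ -( .09*np.cos(a)*F[1]-.09*np.sin(a)*F[0])
    print("in tool frame behind",xin,"radial",yin,"lever angle",a,"e",e,"torque on screw",-T, "tool F",F[:2]@push,F[:2]@u)
E
python3 -c "
from st import *
lever()"
```

```text
t 8.3167 bedTCP [-0.0664  0.1442  0.0915] push-angle(bed)deg 29.473233553037556 tz [-0.0015 -0.0009 -1.    ] Fbed [-1.9213 -1.7613  0.5651] q [ 0.1237  0.2324  0.0254  1.3654 -0.0007 -0.1304] 3.7514370833062845e-05
in tool frame behind 0.025221989127911612 radial 0.09034160554959254 lever angle 2.104335673609877 e -0.019134380105208407 torque on screw 0.2294971469885727 tool F -2.539182042715977 -0.5880388009366725
```

Call:
arm_command([
  {"claw":0,"dx":-0.0079,"dy":0.0017,"dz":0,"ax":0,"ay":0,"az":5},
  {"claw":0,"dx":-0.0079,"dy":0.0017,"dz":0,"ax":0,"ay":0,"az":5},
  {"claw":0,"dx":-0.0079,"dy":0.0017,"dz":0,"ax":0,"ay":0,"az":5},
  {"claw":0,"dx":-0.0079,"dy":0.0017,"dz":0,"ax":0,"ay":0,"az":5},
  {"claw":0,"dx":-0.0079,"dy":0.0017,"dz":0,"ax":0,"ay":0,"az":5},
  {"claw":0,"dx":-0.0032,"dy":0.0008,"dz":0,"ax":0,"ay":0,"az":2},
  {"claw":0,"dx":-0.0016,"dy":0.0004,"dz":0,"ax":0,"ay":0,"az":1},
])

```text
clock: 8.9
tool_pos: [0.6176, 0.1512, 0.0916]
eef_rot: [[-0.973, 0.229, -0.001], [0.229, 0.973, 0.001], [0.001, 0.001, -1.0]]
wrist_force: [-2.0, 1.7, 1.3]
gripper_width: 0.0003
grip_force: 1.2
```

```bash
python3 -c "
from st import *
lever()"
```

```text
t 8.9 bedTCP [-0.0274  0.1678  0.0916] push-angle(bed)deg 1.6781519532121298 tz [-0.0008  0.0012 -1.    ] Fbed [-2.3402  1.1045  1.3379] q [0.1341 0.3489 0.168  1.3905 0.0013 0.3652] 0.00028926362945618514
in tool frame behind 0.02477049289967135 radial 0.09055817306160706 lever angle 1.614202660397746 e -0.01411705667052395 torque on screw 0.20610759196341427 tool F -2.306866526780145 1.1725430048405208
```

Call:
arm_command([
  {"claw":0,"dx":-0.0047,"dy":0.0011,"dz":0,"ax":0,"ay":0,"az":3},
  {"claw":0,"dx":-0.0047,"dy":0.0011,"dz":0,"ax":0,"ay":0,"az":3},
  {"claw":0,"dx":-0.0047,"dy":0.0011,"dz":0,"ax":0,"ay":0,"az":3},
  {"claw":0,"dx":-0.0032,"dy":0.0008,"dz":0,"ax":0,"ay":0,"az":2},
  {"claw":0,"dx":-0.0016,"dy":0.0004,"dz":0,"ax":0,"ay":0,"az":1},
  {"claw":0,"dx":0,"dy":0,"dz":0,"ax":0,"ay":0,"az":0},
])

```text
clock: 9.4
tool_pos: [0.6368, 0.1496, 0.0915]
eef_rot: [[-0.905, 0.425, -0.0], [0.425, 0.905, 0.001], [0.001, 0.001, -1.0]]
wrist_force: [-2.2, 3.1, 0.9]
gripper_width: -0.0004
grip_force: 1.2
```

```bash
python3 -c "
from st import *
lever()"
```

```text
t 9.4 bedTCP [-0.0084  0.1711  0.0915] push-angle(bed)deg -10.244906101160655 tz [-0.0001  0.0013 -1.    ] Fbed [-2.9276  2.4231  0.8778] q [0.1276 0.3967 0.2292 1.4032 0.0013 0.5668] -0.00036750280287056205
in tool frame behind 0.024819407235031607 radial 0.09015878641356821 lever angle 1.4066495893311082 e -0.01466060555912029 torque on screw 0.29557626584365737 tool F -3.3118596989584197 1.8637728070216717
```

Call:
arm_command([
  {"claw":0,"dx":-0.0016,"dy":0.0004,"dz":0,"ax":0,"ay":0,"az":1},
  {"claw":0,"dx":-0.0016,"dy":0.0004,"dz":0,"ax":0,"ay":0,"az":1},
  {"claw":0,"dx":-0.0016,"dy":0.0004,"dz":0,"ax":0,"ay":0,"az":1},
  {"claw":0,"dx":-0.0016,"dy":0.0004,"dz":0,"ax":0,"ay":0,"az":1},
  {"claw":0,"dx":-0.0016,"dy":0.0004,"dz":0,"ax":0,"ay":0,"az":1},
  {"claw":0,"dx":0,"dy":0,"dz":0,"ax":0,"ay":0,"az":0},
])

```text
clock: 9.9
tool_pos: [0.6451, 0.1468, 0.0913]
eef_rot: [[-0.864, 0.504, 0.0], [0.504, 0.864, 0.0], [-0.0, 0.0, -1.0]]
wrist_force: [-0.9, 2.5, 0.6]
gripper_width: 0.0001
grip_force: 1.4
```

```bash
python3 -c "
from st import *
lever()"
```

```text
t 9.9 bedTCP [0.0003 0.1706 0.0913] push-angle(bed)deg -15.34943769920692 tz [ 0.0003  0.0002 -1.    ] Fbed [-1.5705  2.2131  0.6196] q [0.1224 0.4166 0.2548 1.4086 0.0001 0.6507] 0.00011657493018220871
in tool frame behind 0.02420033162941551 radial 0.08942644482795688 lever angle 1.3106796416946238 e -0.00778154108063095 torque on screw 0.18782157694304352 tool F -2.100342097677774 1.7184555060179894
```

Call:
arm_command([
  {"claw":0,"dx":-0.0011,"dy":0.0003,"dz":0,"ax":0,"ay":0,"az":0.7},
  {"claw":0,"dx":-0.0011,"dy":0.0003,"dz":0,"ax":0,"ay":0,"az":0.7},
  {"claw":0,"dx":-0.0011,"dy":0.0003,"dz":0,"ax":0,"ay":0,"az":0.7},
  {"claw":0,"dx":0,"dy":0,"dz":0,"ax":0,"ay":0,"az":0},
])

```text
clock: 10.23
tool_pos: [0.6483, 0.1459, 0.0913]
eef_rot: [[-0.845, 0.535, 0.0], [0.535, 0.845, 0.0], [-0.0, 0.0, -1.0]]
wrist_force: [-1.8, 2.9, 1.7]
gripper_width: -0.0
grip_force: 1.5
```

Call:
arm_command([
  {"claw":0,"dx":-0.0011,"dy":0.0003,"dz":0,"ax":0,"ay":0,"az":0.7},
  {"claw":0,"dx":-0.0011,"dy":0.0003,"dz":0,"ax":0,"ay":0,"az":0.7},
  {"claw":0,"dx":-0.0011,"dy":0.0003,"dz":0,"ax":0,"ay":0,"az":0.7},
  {"claw":0,"dx":0,"dy":0,"dz":0,"ax":0,"ay":0,"az":0},
])

```text
clock: 10.57
tool_pos: [0.6516, 0.1448, 0.0913]
eef_rot: [[-0.825, 0.566, 0.0], [0.566, 0.825, -0.0], [-0.0, 0.0, -1.0]]
wrist_force: [-1.3, 3.1, 0.4]
gripper_width: -0.0002
grip_force: 1.5
```

Call:
arm_command([
  {"claw":0,"dx":-0.0011,"dy":0.0002,"dz":0,"ax":0,"ay":0,"az":0.7},
  {"claw":0,"dx":-0.0011,"dy":0.0002,"dz":0,"ax":0,"ay":0,"az":0.7},
  {"claw":0,"dx":-0.0011,"dy":0.0002,"dz":0,"ax":0,"ay":0,"az":0.7},
  {"claw":0,"dx":0,"dy":0,"dz":0,"ax":0,"ay":0,"az":0},
])

```text
clock: 10.9
tool_pos: [0.6547, 0.1435, 0.0914]
eef_rot: [[-0.803, 0.596, 0.0], [0.596, 0.803, 0.0], [-0.0, 0.0, -1.0]]
wrist_force: [-0.4, 3.9, 0.6]
gripper_width: -0.0
grip_force: 1.6
```

```bash
python3 -c "
from st import *
lever()"
```

```text
t 10.9 bedTCP [0.0105 0.1699 0.0914] push-angle(bed)deg -21.635982773331737 tz [ 0.0004  0.0002 -1.    ] Fbed [-1.3655  3.6872  0.5961] q [0.1157 0.4397 0.2855 1.4161 0.0001 0.7537] -4.469018513607549e-05
in tool frame behind 0.024137897709127044 radial 0.08924468622241957 lever angle 1.2002650021641221 e -0.007087811668638264 torque on screw 0.23472071823474455 tool F -2.628798319917628 2.9239605580905224
```

Call:
arm_command([
  {"claw":0,"dx":-0.0011,"dy":0.0006,"dz":0,"ax":0,"ay":0,"az":0.7},
  {"claw":0,"dx":-0.0011,"dy":0.0006,"dz":0,"ax":0,"ay":0,"az":0.7},
  {"claw":0,"dx":-0.0011,"dy":0.0006,"dz":0,"ax":0,"ay":0,"az":0.7},
  {"claw":0,"dx":0,"dy":0,"dz":0,"ax":0,"ay":0,"az":0},
])

```text
clock: 11.23
tool_pos: [0.658, 0.1423, 0.0911]
eef_rot: [[-0.781, 0.625, -0.001], [0.625, 0.781, -0.001], [-0.0, -0.001, -1.0]]
wrist_force: [-1.9, 1.6, 1.2]
gripper_width: 0.0001
grip_force: 1.5
```

Call:
arm_command([
  {"claw":0,"dx":-0.0011,"dy":0.0003,"dz":0,"ax":0,"ay":0,"az":0.7},
  {"claw":0,"dx":-0.0011,"dy":0.0003,"dz":0,"ax":0,"ay":0,"az":0.7},
  {"claw":0,"dx":-0.0011,"dy":0.0003,"dz":0,"ax":0,"ay":0,"az":0.7},
  {"claw":0,"dx":0,"dy":0,"dz":0,"ax":0,"ay":0,"az":0},
])

```text
clock: 11.57
tool_pos: [0.6611, 0.141, 0.0911]
eef_rot: [[-0.757, 0.653, -0.001], [0.653, 0.757, -0.001], [0.0, -0.001, -1.0]]
wrist_force: [-3.1, 1.5, 0.1]
gripper_width: 0.0001
grip_force: 1.4
```

Call:
arm_command([
  {"claw":0,"dx":-0.0011,"dy":0.0003,"dz":0,"ax":0,"ay":0,"az":0.7},
  {"claw":0,"dx":-0.0011,"dy":0.0003,"dz":0,"ax":0,"ay":0,"az":0.7},
  {"claw":0,"dx":-0.0011,"dy":0.0003,"dz":0,"ax":0,"ay":0,"az":0.7},
  {"claw":0,"dx":0,"dy":0,"dz":0,"ax":0,"ay":0,"az":0},
])

```text
clock: 11.9
tool_pos: [0.6642, 0.1396, 0.0911]
eef_rot: [[-0.733, 0.68, -0.001], [0.68, 0.733, -0.001], [0.0, -0.001, -1.0]]
wrist_force: [-3.4, 0.4, 0.4]
gripper_width: -0.0003
grip_force: 1.4
```

Call:
arm_command([
  {"claw":0,"dx":-0.0011,"dy":0.0001,"dz":0,"ax":0,"ay":0,"az":0.7},
  {"claw":0,"dx":-0.0011,"dy":0.0001,"dz":0,"ax":0,"ay":0,"az":0.7},
  {"claw":0,"dx":-0.0011,"dy":0.0001,"dz":0,"ax":0,"ay":0,"az":0.7},
  {"claw":0,"dx":0,"dy":0,"dz":0,"ax":0,"ay":0,"az":0},
])

```text
clock: 12.23
tool_pos: [0.6671, 0.138, 0.0913]
eef_rot: [[-0.708, 0.707, 0.0], [0.707, 0.708, 0.0], [-0.0, 0.0, -1.0]]
wrist_force: [-2.7, 0.2, 0.8]
gripper_width: 0.0002
grip_force: 1.5
```

```bash
python3 -c "
from st import *
lever()"
```

```text
t 12.2333 bedTCP [0.0239 0.1677 0.0913] push-angle(bed)deg -30.035082480706283 tz [ 0.0003  0.0002 -1.    ] Fbed [-2.6271 -0.497   0.7713] q [0.1055 0.4701 0.326  1.4264 0.0002 0.8901] 0.00018337866732768215
in tool frame behind 0.024228350711336555 radial 0.08964371120452891 lever angle 1.0546781204196716 e -0.008092874021165847 torque on screw 0.18356726552980906 tool F -2.0255788979215072 -1.7452232379210084
```

Call:
arm_command([
  {"claw":0,"dx":-0.0011,"dy":0.0001,"dz":0,"ax":0,"ay":0,"az":0.7},
  {"claw":0,"dx":-0.0011,"dy":0.0001,"dz":0,"ax":0,"ay":0,"az":0.7},
  {"claw":0,"dx":-0.0011,"dy":0.0001,"dz":0,"ax":0,"ay":0,"az":0.7},
  {"claw":0,"dx":0,"dy":0,"dz":0,"ax":0,"ay":0,"az":0},
])

```text
clock: 12.57
tool_pos: [0.6699, 0.1361, 0.0915]
eef_rot: [[-0.681, 0.732, 0.001], [0.732, 0.681, 0.001], [-0.0, 0.001, -1.0]]
wrist_force: [-1.9, 2.4, 0.3]
gripper_width: 0.0001
grip_force: 1.6
```

Call:
arm_command([
  {"claw":0,"dx":-0.0011,"dy":0.0003,"dz":0,"ax":0,"ay":0,"az":0.7},
  {"claw":0,"dx":-0.0011,"dy":0.0003,"dz":0,"ax":0,"ay":0,"az":0.7},
  {"claw":0,"dx":-0.0011,"dy":0.0003,"dz":0,"ax":0,"ay":0,"az":0.7},
  {"claw":0,"dx":0,"dy":0,"dz":0,"ax":0,"ay":0,"az":0},
])

```text
clock: 12.9
tool_pos: [0.6723, 0.1346, 0.0914]
eef_rot: [[-0.654, 0.756, -0.0], [0.756, 0.654, 0.001], [0.001, 0.001, -1.0]]
wrist_force: [-2.7, 3.8, 1.9]
gripper_width: 0.0
grip_force: 2.4
```

Call:
arm_command([
  {"claw":0,"dx":-0.0008,"dy":0.0002,"dz":0,"ax":0,"ay":0,"az":0.5},
  {"claw":0,"dx":-0.0008,"dy":0.0002,"dz":0,"ax":0,"ay":0,"az":0.5},
  {"claw":0,"dx":0,"dy":0,"dz":0,"ax":0,"ay":0,"az":0},
])

```text
clock: 13.15
tool_pos: [0.673, 0.1343, 0.0913]
eef_rot: [[-0.642, 0.767, -0.001], [0.767, 0.642, 0.003], [0.003, 0.001, -1.0]]
wrist_force: [-3.6, 5.5, 0.2]
gripper_width: 0.0001
grip_force: 3.3
```

```bash
python3 -c "
from st import *
lever()"
```

```text
t 13.15 bedTCP [0.0305 0.1657 0.0913] push-angle(bed)deg -35.17268584602183 tz [-0.0013  0.0025 -1.    ] Fbed [-4.916   4.3624  0.2343] q [0.0982 0.4855 0.347  1.4333 0.0026 0.9724] 0.00011547653246589659
in tool frame behind 0.02560699645378077 radial 0.08930182070446288 lever angle 0.9803303627651361 e -0.023413210752927734 torque on screw 0.58611066006208 tool F -6.5313158448289705 0.7340584918160747
```

Call:
arm_command([
  {"claw":0,"dx":-0.0008,"dy":0,"dz":0,"ax":0,"ay":0,"az":0},
  {"claw":0,"dx":-0.0008,"dy":0,"dz":0,"ax":0,"ay":0,"az":0},
  {"claw":0,"dx":0,"dy":0,"dz":0,"ax":0,"ay":0,"az":0},
])

```text
clock: 13.4
tool_pos: [0.6735, 0.1339, 0.0913]
eef_rot: [[-0.642, 0.766, -0.002], [0.766, 0.642, 0.004], [0.004, 0.001, -1.0]]
wrist_force: [-5.0, 6.9, 1.4]
gripper_width: 0.0002
grip_force: 4.1
```

```bash
python3 -c "
from st import *
lever()"
```

```text
t 13.4 bedTCP [0.0311 0.1655 0.0913] push-angle(bed)deg -35.122645675578816 tz [-0.0023  0.0039 -1.    ] Fbed [-6.6127  5.3326  1.4037] q [0.0968 0.4875 0.3497 1.4348 0.0041 0.9701] 0.0001901326591151154
in tool frame behind 0.0248660074330731 radial 0.08942904980666695 lever angle 0.9729689609200823 e -0.01517844317538432 torque on screw 0.7620494612551416 tool F -8.476649703981352 0.557195764234251
```

Call:
arm_command([
  {"claw":0,"dx":-0.0008,"dy":0,"dz":0,"ax":0,"ay":0,"az":0},
  {"claw":0,"dx":-0.0008,"dy":0,"dz":0,"ax":0,"ay":0,"az":0},
  {"claw":0,"dx":-0.0008,"dy":0,"dz":0,"ax":0,"ay":0,"az":0},
  {"claw":0,"dx":0,"dy":0,"dz":0,"ax":0,"ay":0,"az":0},
])

```text
clock: 13.73
tool_pos: [0.6743, 0.1333, 0.0912]
eef_rot: [[-0.643, 0.766, -0.004], [0.766, 0.643, 0.006], [0.007, 0.001, -1.0]]
wrist_force: [-6.9, 9.5, 1.1]
gripper_width: -0.0001
grip_force: 5.4
```

```bash
python3 -c "
from st import *
lever()"
```

```text
t 13.7333 bedTCP [0.032  0.165  0.0912] push-angle(bed)deg -35.0766191854333 tz [-0.0038  0.006  -1.    ] Fbed [-9.1469  7.4377  1.0935] q [0.0947 0.4906 0.3538 1.4371 0.0063 0.9673] -0.0001373294339977766
in tool frame behind 0.023820497131122834 radial 0.0896152461675605 lever angle 0.9621549183021255 e -0.0035610867612514106 torque on screw 1.0581186128006541 tool F -11.759905098335766 0.8303823042780161
```

Call:
arm_command([
  {"claw":0,"dx":-0.0006,"dy":0,"dz":0,"ax":0,"ay":0,"az":0},
  {"claw":0,"dx":-0.0007,"dy":0,"dz":0,"ax":0,"ay":0,"az":0},
  {"claw":0,"dx":0,"dy":0,"dz":0,"ax":0,"ay":0,"az":0},
  {"claw":0,"dx":0,"dy":0,"dz":0,"ax":0,"ay":0,"az":0},
])

```text
clock: 14.07
tool_pos: [0.6747, 0.1329, 0.0912]
eef_rot: [[-0.643, 0.766, -0.005], [0.766, 0.643, 0.007], [0.008, 0.001, -1.0]]
wrist_force: [-7.9, 10.1, 2.7]
gripper_width: 0.0003
grip_force: 6.0
```

```bash
python3 -c "
from st import *
lever()"
```

```text
t 14.0667 bedTCP [0.0325 0.1648 0.0912] push-angle(bed)deg -35.04672342226133 tz [-0.0046  0.0068 -1.    ] Fbed [-10.2166   7.7686   2.7451] q [0.0937 0.4923 0.356  1.4384 0.0072 0.9657] 0.0002896526878093192
in tool frame behind 0.02322866460892863 radial 0.08968859872220689 lever angle 0.9561007687949316 e 0.0030148422456897995 torque on screw 1.154401220244347 tool F -12.825251433701887 0.49325285816401176
```

Call:
arm_command([
  {"claw":0,"dx":-0.0004,"dy":0,"dz":0,"ax":0,"ay":0,"az":0},
  {"claw":0,"dx":0,"dy":0,"dz":0,"ax":0,"ay":0,"az":0},
  {"claw":0,"dx":0,"dy":0,"dz":0,"ax":0,"ay":0,"az":0},
  {"claw":0,"dx":0,"dy":0,"dz":0,"ax":0,"ay":0,"az":0},
  {"claw":0,"dx":0,"dy":0,"dz":0,"ax":0,"ay":0,"az":0},
  {"claw":0,"dx":0,"dy":0,"dz":0,"ax":0,"ay":0,"az":0},
  {"claw":0,"dx":0,"dy":0,"dz":0,"ax":0,"ay":0,"az":0},
])

```text
clock: 14.65
tool_pos: [0.6747, 0.1328, 0.0912]
eef_rot: [[-0.643, 0.765, -0.005], [0.765, 0.643, 0.007], [0.009, 0.001, -1.0]]
wrist_force: [-7.6, 10.6, 2.4]
gripper_width: -0.0001
grip_force: 6.2
```

```bash
python3 -c "
from st import *
lever()"
```

```text
t 14.65 bedTCP [0.0326 0.1647 0.0912] push-angle(bed)deg -35.032877897364344 tz [-0.0049  0.0071 -1.    ] Fbed [-10.0814   8.2658   2.4417] q [0.0934 0.4927 0.3565 1.4388 0.0076 0.9652] -8.60982516402174e-05
in tool frame behind 0.023112319080476992 radial 0.08971391700847141 lever angle 0.9550496819429162 e 0.004307579093824468 torque on screw 1.1703568179763524 tool F -12.999859519165682 0.9810024487408934
```

Call:
arm_command([
  {"claw":0,"dx":0,"dy":0,"dz":0,"ax":0,"ay":0,"az":0},
  {"claw":0,"dx":0,"dy":0,"dz":0,"ax":0,"ay":0,"az":0},
  {"claw":0,"dx":0,"dy":0,"dz":0,"ax":0,"ay":0,"az":0},
  {"claw":0,"dx":0,"dy":0,"dz":0,"ax":0,"ay":0,"az":0},
  {"claw":0,"dx":0,"dy":0,"dz":0,"ax":0,"ay":0,"az":0},
  {"claw":0,"dx":0,"dy":0,"dz":0,"ax":0,"ay":0,"az":0},
  {"claw":0,"dx":0,"dy":0,"dz":0,"ax":0,"ay":0,"az":0},
  {"claw":0,"dx":0,"dy":0,"dz":0,"ax":0,"ay":0,"az":0},
  {"claw":0,"dx":0,"dy":0,"dz":0,"ax":0,"ay":0,"az":0},
  {"claw":0,"dx":0,"dy":0,"dz":0,"ax":0,"ay":0,"az":0},
])

```text
clock: 15.48
tool_pos: [0.6748, 0.1328, 0.0912]
eef_rot: [[-0.643, 0.765, -0.005], [0.765, 0.643, 0.007], [0.009, 0.001, -1.0]]
wrist_force: [-7.7, 10.5, 2.6]
gripper_width: 0.0005
grip_force: 6.2
```

```bash
python3 -c "
from st import *
lever()"
```

```text
t 15.4833 bedTCP [0.0326 0.1647 0.0912] push-angle(bed)deg -35.03334823383275 tz [-0.0048  0.0072 -1.    ] Fbed [-10.1464   8.1572   2.5981] q [0.0934 0.4928 0.3566 1.4388 0.0076 0.9652] 0.0005075181594310093
in tool frame behind 0.02311043488098721 radial 0.08973405273554566 lever angle 0.9550205372778847 e 0.004328514838890051 torque on screw 1.1694811452663547 tool F -12.990657142412477 0.8546841658287988
```

Steady at 1.17 N m and not turning. Holding 20 more rows.

Call:
arm_command([
  {"claw":0,"dx":0,"dy":0,"dz":0,"ax":0,"ay":0,"az":0},
  {"claw":0,"dx":0,"dy":0,"dz":0,"ax":0,"ay":0,"az":0},
  {"claw":0,"dx":0,"dy":0,"dz":0,"ax":0,"ay":0,"az":0},
  {"claw":0,"dx":0,"dy":0,"dz":0,"ax":0,"ay":0,"az":0},
  {"claw":0,"dx":0,"dy":0,"dz":0,"ax":0,"ay":0,"az":0},
  {"claw":0,"dx":0,"dy":0,"dz":0,"ax":0,"ay":0,"az":0},
  {"claw":0,"dx":0,"dy":0,"dz":0,"ax":0,"ay":0,"az":0},
  {"claw":0,"dx":0,"dy":0,"dz":0,"ax":0,"ay":0,"az":0},
  {"claw":0,"dx":0,"dy":0,"dz":0,"ax":0,"ay":0,"az":0},
  {"claw":0,"dx":0,"dy":0,"dz":0,"ax":0,"ay":0,"az":0},
  {"claw":0,"dx":0,"dy":0,"dz":0,"ax":0,"ay":0,"az":0},
  {"claw":0,"dx":0,"dy":0,"dz":0,"ax":0,"ay":0,"az":0},
  {"claw":0,"dx":0,"dy":0,"dz":0,"ax":0,"ay":0,"az":0},
  {"claw":0,"dx":0,"dy":0,"dz":0,"ax":0,"ay":0,"az":0},
  {"claw":0,"dx":0,"dy":0,"dz":0,"ax":0,"ay":0,"az":0},
  {"claw":0,"dx":0,"dy":0,"dz":0,"ax":0,"ay":0,"az":0},
  {"claw":0,"dx":0,"dy":0,"dz":0,"ax":0,"ay":0,"az":0},
  {"claw":0,"dx":0,"dy":0,"dz":0,"ax":0,"ay":0,"az":0},
  {"claw":0,"dx":0,"dy":0,"dz":0,"ax":0,"ay":0,"az":0},
  {"claw":0,"dx":0,"dy":0,"dz":0,"ax":0,"ay":0,"az":0},
])

```text
clock: 17.15
tool_pos: [0.6748, 0.1328, 0.0912]
eef_rot: [[-0.643, 0.766, -0.005], [0.765, 0.643, 0.007], [0.009, 0.001, -1.0]]
wrist_force: [-7.7, 9.4, 2.1]
gripper_width: -0.0001
grip_force: 6.2
```

```bash
python3 -c "
from st import *
lever()"
```

```text
t 17.15 bedTCP [0.0326 0.1647 0.0912] push-angle(bed)deg -35.03629798394902 tz [-0.0048  0.0072 -1.    ] Fbed [-9.826   7.1301  2.0716] q [0.0934 0.4927 0.3566 1.4388 0.0076 0.9653] -0.00013488086586898617
in tool frame behind 0.023105417697979642 radial 0.08972418960910114 lever angle 0.9549133074193898 e 0.004384261845744964 torque on screw 1.0925556034982808 tool F -12.138759725487862 0.19698794757354668
```

Call:
arm_command([
  {"claw":0,"dx":0.002,"dy":0,"dz":0,"ax":0,"ay":0,"az":0},
  {"claw":0,"dx":0.002,"dy":0,"dz":0,"ax":0,"ay":0,"az":0},
  {"claw":0,"dx":0.002,"dy":0,"dz":0,"ax":0,"ay":0,"az":0},
  {"claw":0,"dx":0.002,"dy":0,"dz":0,"ax":0,"ay":0,"az":0},
  {"claw":0,"dx":0.004,"dy":0,"dz":0,"ax":0,"ay":0,"az":0},
  {"claw":0,"dx":0.006,"dy":0,"dz":0,"ax":0,"ay":0,"az":0},
  {"claw":0,"dx":0.01,"dy":0,"dz":0,"ax":0,"ay":0,"az":0},
  {"claw":0,"dx":0.01,"dy":0,"dz":0,"ax":0,"ay":0,"az":0},
  {"claw":0,"dx":0,"dy":0,"dz":-0.02,"ax":0,"ay":0,"az":0},
  {"claw":0,"dx":0,"dy":0,"dz":-0.03,"ax":0,"ay":0,"az":0},
  {"claw":0,"dx":0.02,"dy":0,"dz":-0.03,"ax":0,"ay":0,"az":0},
  {"claw":0,"dx":0.03,"dy":0,"dz":-0.02,"ax":0,"ay":0,"az":0},
  {"claw":0,"dx":0.03,"dy":0,"dz":0,"ax":0,"ay":0,"az":0},
  {"claw":0,"dx":0.03,"dy":0,"dz":0,"ax":0,"ay":0,"az":0},
  {"claw":0,"dx":0.02,"dy":0,"dz":0,"ax":0,"ay":0,"az":0},
  {"claw":0,"dx":0,"dy":0,"dz":0,"ax":0,"ay":0,"az":0},
  {"claw":0,"dx":0,"dy":0,"dz":0,"ax":0,"ay":0,"az":0},
])

```text
clock: 18.57
tool_pos: [0.5687, 0.2588, 0.1918]
eef_rot: [[-0.643, 0.766, 0.001], [0.766, 0.643, -0.0], [-0.001, 0.001, -1.0]]
wrist_force: [-0.7, -0.2, -1.1]
gripper_width: 0.0003
grip_force: 0.0
```

```bash
python3 - <<'E'
from st import *
from workcell import capture
import cv2
s,R,t,F=show()
d={n:capture(n)["img"] for n in("scene","side")}
a=np.hstack([cv2.resize(d["scene"][150:280,180:310],None,fx=3,fy=3),cv2.resize(d["side"][130:260,215:345],None,fx=3,fy=3)])
cv2.imwrite("pics/h.png",a)
E
```

```text
t 18.5667 bedTCP [-0.1024  0.2591  0.1918] push-angle(bed)deg -35.04240546926783 tz [ 0.0013 -0.0004 -1.    ] Fbed [-0.5744 -0.4042 -1.0696] q [ 0.3202  0.3062  0.3139  1.5775 -0.0008  1.1921] 0.00030049751318951713
```

View pics/h.png

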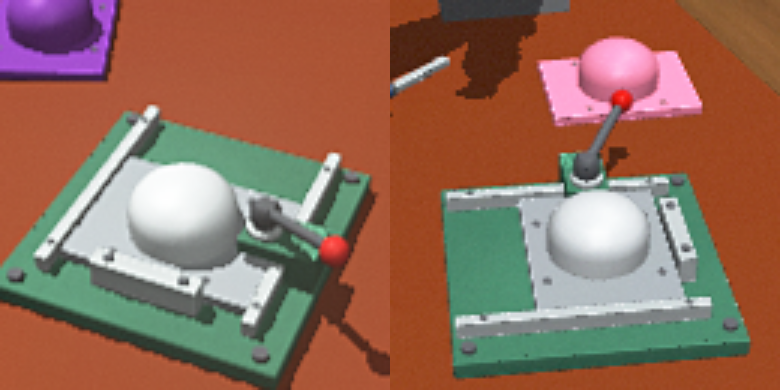

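The former sits against the stop bar (side crop (665,240)). The lever points at its tight position, with the ball at side crop (622,100), and the robot is clear. Handing in.

```bash
python3 -c "
from workcell import close_job
print(close_job())"
```

```text
the job is handed in; nothing more can be done
None
```

The former is home against the stop and clamped: the screw held about 1.15 N m (single readings 1.09–1.17) for 3 s without turning, then I let go, moved clear and handed the job in at about 19 s.

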